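Re-seat the driver in the lighting control box

TASK

One driver module in the lighting control box has worked loose. Turn both yellow quarter-turn fasteners fully to unlocked, swing the white panel up and over past upright so that it stays open, push the orange-faced driver fully home, and only then throw the red isolator lever fully to on. Leave the panel open and everything around the box where it is.

Things in the scene. Friction and masses are not known exactly. Their poses are not given: they have to be found in the camera images.
- control_box: grey lighting control box fixed on the table, 270 (x) x 200 (y) x 100 mm tall, walls and floor 5 mm. Origin: centre of its underside; x along its long side, away from the robot (yaw within 0.25 rad), y to its hinged side, z up; these are 'box x, y, z' below. A white panel 6 mm thick, hinged at the +y edge, covers the top. Inside, open from above: driver at box y -40, isolator at +40 mm
- fastener_near_pivot (a point): yellow lever of the quarter-turn cam fastener nearer to the robot. It turns about an upright spindle through the panel. Point: top of its hub, on the spindle, 21 mm above the panel face (box x -90, y -70, z 127 mm when shut). Hub 26 mm across; lever reaches 42 mm from the spindle, 11 mm wide, its sides 5 to 21 mm above the panel face
- fastener_near_tip (a point): the end of the near fastener's lever, 42 mm from the spindle, half-way up the lever (13 mm above the panel's top face)
- fastener_near (a joint): near fastener, rad: 0 = locked (lever to box -y, across the seam, at a red dot; a tongue below holds the panel), 1.571 = unlocked, a stop (lever to box +x, towards the other fastener, at a green dot). Turns counter-clockwise from above, 0.05 N m of friction, stays where left; starts 0 to 0.2. The panel lifts only with both beyond about 1.2
- fastener_far_pivot (a point): yellow lever of the quarter-turn cam fastener farther from the robot. It turns about an upright spindle through the panel. Point: top of its hub, on the spindle, 21 mm above the panel face (box x +90, y -70, z 127 mm when shut). Sizes as the near one
- fastener_far_tip (a point): the end of the far fastener's lever, 42 mm from the spindle, half-way up the lever
- fastener_far (a joint): far fastener, rad, mirror image of the near one: 0 = locked (lever points to box -y), 1.571 = unlocked, a stop (lever points to box -x, towards the near fastener). Turns clockwise seen from above; same friction; may start up to 0.2 rad turned
- panel_handle (a point): middle of the panel's steel bow handle: a round bar 10 mm thick, 60 mm long along box x, 22 mm outside the panel's free (-y) edge and 30 mm above its top face (box x 0, y -122, z 136 mm when shut). Two sloping legs join its ends to the panel; the 50 mm between them is free
- panel_hinge (a point): a point on the panel's hinge line, in the middle of the box's +y top edge (box x 0, y +100, z 100 mm). The hinge line runs along box x; the handle bar moves round it at 225 mm
- panel (a joint): panel angle, rad: 0 = shut, 1.571 = upright, 1.95 = stop, leaning back outwards over the +y side. It opens by lifting the handle edge up and over towards box +y. A stiff hinge (0.6 N m of friction) holds it at any angle; about 5 N up at the handle lifts it
- driver_face (a point): on the pushing face of the driver module: its orange end plate facing box -x, 40 mm wide, top edge 69 mm above the table; this point is on the face, mid-width, 56 mm above the table. The module (80 mm long, green board under a clear cover) runs on rails along box x
- driver (a joint): driver module's travel along box +x, m: 0.045 = fully home against the green terminal block (a stop); starts 0 to 0.020, so 25 to 45 mm short. About 2 N of sliding friction, stays where left. Home, its pushing face is at box x -20 mm
- isolator_tip (a point): centre of the red 26 mm ball on the isolator's toggle lever, 45 mm above the lever's axle; the axle lies along box y at box x -20, y +40, z 27 mm. Base block 70 (x) x 50 (y) x 25 mm
- isolator (a joint): isolator lever, rad: 0 = off (leans 0.5 rad to box -x), 1.0 = on, a stop (leans 0.5 rad to box +x). About 0.06 N m of friction, stays where left; starts 0 to 0.15
- spare_a: a loose spare driver module, black foot with a green board, 80 x 40 x 50 mm, loose, to be left where it is. Origin: centre of its underside at first
- spare_b: another loose spare driver module like spare_a, loose, to be left where it is. Origin: centre of its underside at first
- tape_clear: roll of clear packing tape lying flat, 110 mm across, 50 mm tall, loose, to be left where it is. Origin: centre of its underside at first
- tape_masking: roll of cream masking tape lying flat, 104 mm across, 36 mm tall, loose, to be left where it is. Origin: centre of its underside at first
- glue: small white bottle with a red label, 36 mm across, 90 mm tall, loose, to be left where it is. Origin: centre of its underside at first
- pump_bottle: clear pump bottle with a teal pump, 68 mm across, 200 mm tall, loose, to be left where it is. Origin: centre of its underside at first
- screwdriver: blue-handled screwdriver lying flat, loose, to be left where it is. Origin: centre of its underside at first (its own frame: lying along x)
- scissors: blue-handled scissors lying flat, about 140 mm long, loose, to be left where it is. Origin: centre of its underside at first

How it is judged:
By the outcome, as a careful person would: the job done as asked, in the order asked, and still so for the second after the job is handed in, with the robot touching nothing.
It also fails if it takes over 72 s, if anything falls off the work surface, if the arm or the gripper's body presses on something with over 40 N, if the wrist force passes 120 N, or if a joint passes its speed limit or range.

ROBOT

A 6-joint arm with a two-finger parallel gripper is mounted at the origin on the work surface. World frame = base frame: x ahead of the robot, y to its left, z up, the work surface at z = 0. Lengths are in m, angles in rad, forces in N, time in s.
With the tool pointing down it reaches from about 0.375 to 0.9 m from the base axis. Payload 3.1 kg.
Tool frame: the origin (TCP) lies between the finger pads; the fingertips stand 17 mm ahead of it and the grasp point (between the pads) lies 2 mm behind it; z points along the fingers, x is the direction in which the jaws open and shut, and the axes are right-handed (so a half turn about z gives the same grasp; the last joint's range is limited). The gripper opens to 87 mm and grips with 3 to 60 N. Pads are 19 mm wide; open, the fingers measure 117 mm over their backs; the gripper's body (75 mm by 190 mm) begins 51 mm behind the grasp point.
Start: joints at [0.971, 0.527, 1.433, -0, 1.181, -0.178], TCP at [0.256, 0.57, 0.24] pointing down, gripper open.
Joint ranges: [-3.08, 3.08], [-0.75, 2.2], [0.22, 2.44], [-1.43, 4.57], [0, 2.65], [-2.85, 2.85]. Speed limits (rad/s): [2.79, 2.79, 3.14, 3.14, 3.14, 3.14].

INTERFACE

Orientations are given as a rotation vector (axis times angle).
In Python, from cell import state, capture, finish_job gives the robot as it stands.
- The arm moves only by the tool arm_command, never from a script. Its argument "rows" is a list of rows, each a list of 4 numbers: the shift along the world's x, y, z scaled (see below), then the turn about the world's z scaled (see below). A call has 1 to 8 rows; each row shifts and turns the commanded pose from where the row before left it; what a row does not reach is not made up. The controller multiplies each number of a shift by 0.04 m and each number of a turn by pi/2 rad. A row lasts 1/10 s, in which the tool goes at most 50 mm and 8.59 degrees, less where a joint would pass 70% of its speed; a pose out of reach is approached as far as the arm can. A call with a number of a shift or a turn outside -1 to 1 is refused whole. A call with a gripper value outside its range is refused whole. "hand" is the closure, from -1 (fully open) to 1 (shut), set as the call begins (left out, the last holds). The fingers move at their own pace and stop on an object; the grip force is fixed at half the most. Time passes only in rows, so rows that do not move let the fingers close. It gives the time, the measured TCP pose, the force and the opening at its end, in the units of the state.
- state(): the state, without advancing time (a new reading comes with each control period).
- capture(name): name is "scene" or "side" or "wrist"; returns a dict with "img" (420x560x3 uint8, red, green, blue), "K" (3x3 intrinsics, pixels), "world_from_camera" (4x4, takes a point from camera to world coordinates); the wrist camera has in their place "T_tool_cam" (4x4, takes a point from camera to tool coordinates, whose origin is the TCP and whose axes are the tool frame's). Camera axes: x right, y down, z forward; pixel columns grow to the right and rows downward; lengths in m; the calibration is good to about 2 mm. The wrist camera is an equidistant fisheye: a pixel r from the principal point sees the ray r / f radians off the axis. A picture is of the moment at which its call begins: read the wrist's pose just before it. There is no depth.
- finish_job(): hands the job in, once; it reports no verdict.
The state is a dict: "t": time; "q": joint angles; "joint_velocities": joint speeds; "tau": joint torques, N m; "eef_pos": TCP position; "eef_rot": TCP orientation; "contact_force": force on the tool from outside, world axes, zero at the start; "torque": the same for the moment, N m; "gripper_width": finger opening in m.
Only numpy, scipy, OpenCV 4.12 (cv2) and the standard library are available. Lean on these libraries where they do the work, as an engineer would, in place of code of your own. Each camera call takes 0.05 s, during which the arm holds its last target.

## Working session

There is one attempt and no reset: what is moved stays moved. The work goes in short steps, Python scripts to look and compute and a tool call to move; the robot and the scene stay as the last step left them, time stands still between calls to the robot, and variables do not carry over. Pictures are saved under pics/ and viewed, and the job is handed in when it is done.

Besides the shell and the picture viewer there is one more tool, called after "Call:" by a JSON object that holds its "api" and its "payload". arm_command: Moves the arm, as the interface text tells. Its arguments: {"type":"object","properties":{"rows":{"type":"array","items":{"type":"array","items":{"type":"number"}}},"hand":{"type":"number"}},"required":["rows"]}

```bash
ls; mkdir -p pics
python3 - <<'E'
from cell import state,capture
import cv2,numpy as np
print(state())
for n in ("scene","side","wrist"):
    c=capture(n); cv2.imwrite(f"pics/{n}0.png",c["img"][:,:,::-1]); np.savez(f"{n}0.npz",**{k:v for k,v in c.items()})
    print(n,c["K"].round(1).tolist(),np.round(c.get("world_from_camera",c.get("T_tool_cam")),3).tolist())
E
```

```text
pics
{'t': 0.0, 'q': array([ 9.70478536e-01,  5.28462776e-01,  1.43390207e+00, -1.12131635e-05,
        1.18133678e+00, -1.78512180e-01]), 'joint_velocities': array([ 0.00097856, -0.0013536 , -0.00035589,  0.00094084,  0.00142546,
        0.00047714]), 'tau': array([ 9.05679644e-05, -4.40043283e+01, -1.76596534e+01,  6.32844167e-02,
        5.84064180e-02, -1.71721636e-04]), 'eef_pos': array([0.25547229, 0.5696563 , 0.23857372]), 'eef_rot': array([ 2.63656643,  1.70673431, -0.00304933]), 'contact_force': array([-0.72754255,  0.13247977,  0.65005441]), 'torque': array([-0.04243062,  0.01495549,  0.02715765]), 'gripper_width': 0.08660412082826528}
scene [[519.5, 0.0, 283.0], [0.0, 519.5, 204.1], [0.0, 0.0, 1.0]] [[0.865, 0.41, -0.288, 0.972], [0.501, -0.72, 0.48, -0.736], [-0.011, -0.56, -0.829, 1.351], [0.0, 0.0, 0.0, 1.0]]
side [[383.1, 0.0, 280.7], [0.0, 383.1, 203.6], [0.0, 0.0, 1.0]] [[-0.999, -0.009, 0.035, 0.482], [-0.031, 0.718, -0.695, 0.81], [-0.019, -0.696, -0.718, 0.961], [0.0, 0.0, 0.0, 1.0]]
wrist [[325.2, 0.0, 283.4], [0.0, 325.2, 213.4], [0.0, 0.0, 1.0]] [[1.0, 0.0, 0.001, 0.0], [-0.0, 0.97, 0.242, -0.066], [-0.001, -0.242, 0.97, -0.145], [0.0, 0.0, 0.0, 1.0]]
```

View pics/scene0.png

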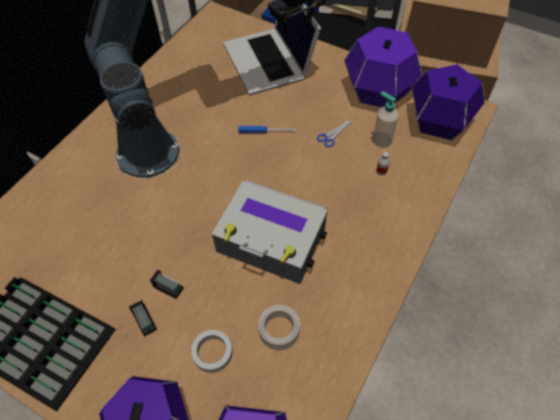

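View pics/side0.png

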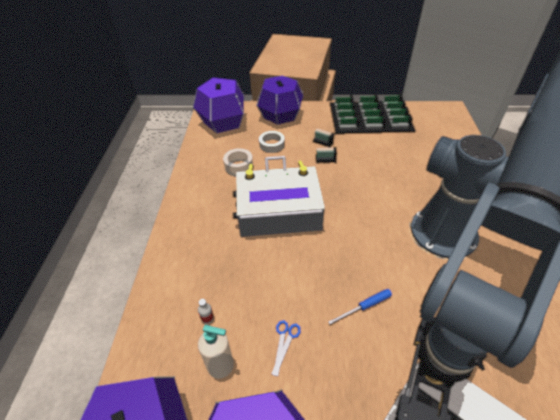

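View pics/wrist0.png

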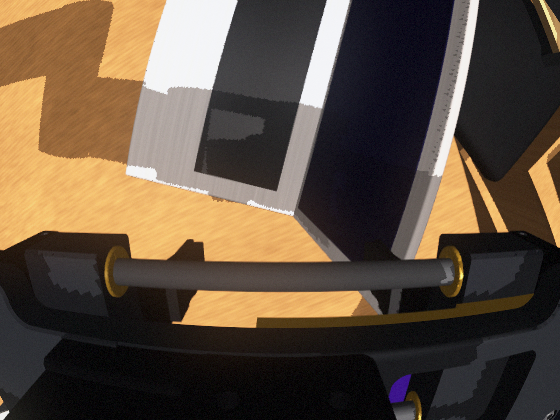

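The scene view shows the box around (270,230), with yellow levers at (230,231) and (289,252). The side view shows the box around (278,200), with levers at (250,171) and (303,168). I'll zoom in for the corners.

Run:
```python
import cv2,numpy as np
a=cv2.imread("pics/scene0.png")[170:290,200:340]; b=cv2.imread("pics/side0.png")[145:240,225:335]
cv2.imwrite("pics/sc_z.png",cv2.resize(a,None,fx=5.5,fy=5,interpolation=cv2.INTER_CUBIC)) if 0 else cv2.imwrite("pics/sc_z.png",cv2.resize(a,None,fx=5,fy=5,interpolation=cv2.INTER_CUBIC))
cv2.imwrite("pics/si_z.png",cv2.resize(b,None,fx=6,fy=6,interpolation=cv2.INTER_CUBIC))
```

```text
(no output)
```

View pics/sc_z.png

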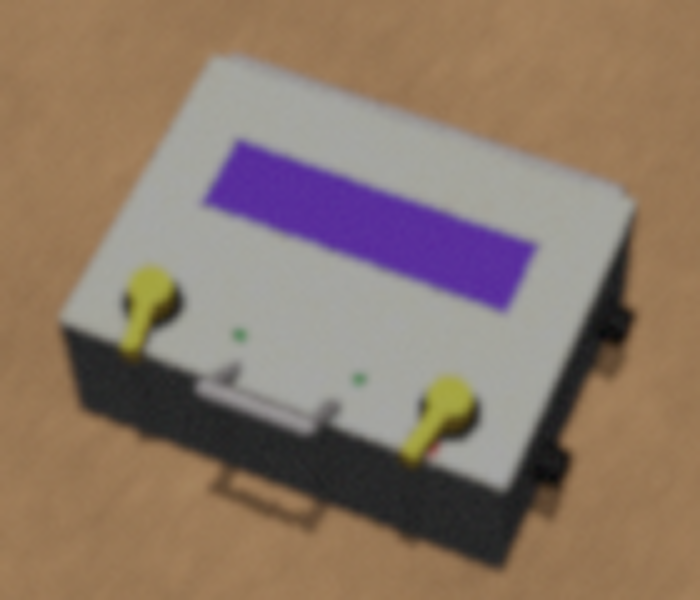

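View pics/si_z.png

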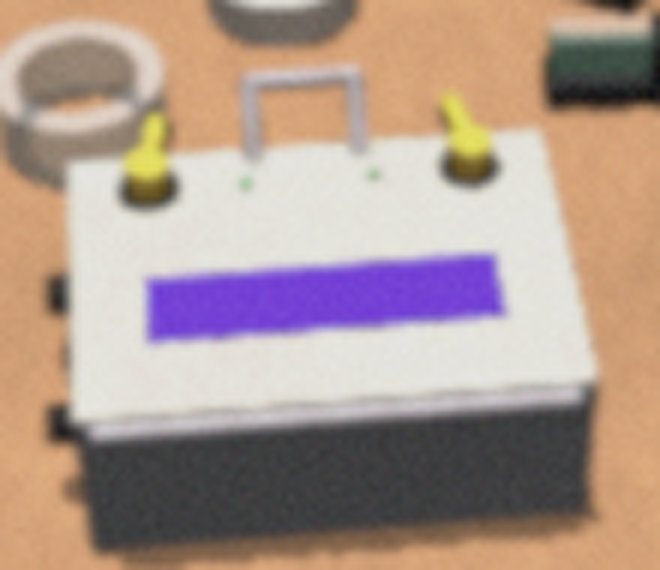

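```bash
cat > h.py <<'E'
import numpy as np
from scipy.optimize import least_squares
def proj(c,P):
    T=np.linalg.inv(c["world_from_camera"]); p=(T[:3,:3]@np.asarray(P).T).T+T[:3,3]
    q=(c["K"]@p.T).T; return q[:,:2]/q[:,2:]
def ray_z(c,uv,z):
    d=np.linalg.inv(c["K"])@np.array([uv[0],uv[1],1.]); d=c["world_from_camera"][:3,:3]@d; o=c["world_from_camera"][:3,3]
    return o+d*(z-o[2])/d[2]
def b2w(pose,P):
    x,y,t=pose; P=np.atleast_2d(P)
    R=np.array([[np.cos(t),-np.sin(t),0],[np.sin(t),np.cos(t),0],[0,0,1]]); return P@R.T+[x,y,0]
E
python3 - <<'E'
from h import *
sc=dict(np.load("scene0.npz")); si=dict(np.load("side0.npz"))
f=lambda L,s,o:(np.array(L)+.5)/s-.5+np.array(o)
B=np.array([[-90,-70,127],[90,-70,127],[0,-122,136],[-135,100,106],[135,100,106],[-135,-100,106],[135,-100,106]])/1000
usc=f([[152,285],[449,395],[257,408],[215,57],[634,200],[62,320],[505,490]],5,(200,170))
usi=f([[473,136],[149,163],[303,73],[597,380],[75,420],[541,132],[69,163]],6,(225,145))
w=np.array([1,1,1,.6,.6,.6,.6])[:,None]
for use in((1,0),(0,1),(1,1)):
    r=least_squares(lambda p:np.r_[(use[0]*w*(proj(sc,b2w(p,B))-usc)).ravel(),(use[1]*w*(proj(si,b2w(p,B))-usi)).ravel()],[.6,-.05,0])
    print(use,r.x.round(4),np.round(r.fun,1))
p=r.x;np.save("pose.npy",p)
print(b2w(p,B[:3]).round(4))
# tips
# glue, bottle etc
for n,uv in dict(ta=(211,351),tm=(279,327),glue=(383,172),pump=(387,135),scis=(335,133)).items(): print(n,ray_z(sc,uv,0).round(3))
for n,uv in dict(near=(130,347),far=(412,453)).items(): print(n,ray_z(sc,f([uv],5,(200,170))[0],.119).round(3))
E
```

```text
(1, 0) [ 0.5367 -0.0848  0.1195] [-0.3 -0.1  0.3  0.1 -0.   0.1 -0.1 -0.3  0.5  0.1 -0.5 -0.   0.2 -0.1
 -0.   0.  -0.  -0.  -0.   0.  -0.  -0.  -0.  -0.  -0.  -0.  -0.  -0. ]
(0, 1) [ 0.5338 -0.085   0.1189] [-0.  -0.  -0.  -0.  -0.  -0.  -0.  -0.  -0.  -0.  -0.  -0.  -0.  -0.
 -0.1  0.3 -0.2 -0.3 -0.   0.7  0.4 -0.2 -0.2 -0.1  0.2 -0.6  0.1 -0.3]
(1, 1) [ 0.5355 -0.0847  0.1193] [-0.6 -0.3 -0.1 -0.1 -0.5 -0.1 -0.4 -0.4  0.2 -0.  -0.7 -0.2 -0.1 -0.3
 -0.6  0.3 -0.7 -0.3 -0.5  0.8  0.1 -0.1 -0.6 -0.  -0.1 -0.6 -0.2 -0.3]
[[ 0.4544 -0.165   0.127 ]
 [ 0.6331 -0.1435  0.127 ]
 [ 0.55   -0.2059  0.136 ]]
ta [ 0.572 -0.453  0.   ]
tm [ 0.694 -0.306  0.   ]
glue [0.722 0.318 0.   ]
pump [0.669 0.471 0.   ]
scis [0.51  0.392 0.   ]
near [ 0.465 -0.201  0.119]
far [ 0.632 -0.18   0.119]
```

```bash
cat >> h.py <<'E'
from scipy.spatial.transform import Rotation as Rn
def tool_yaw(s):
    X=Rn.from_rotvec(s["eef_rot"]).as_matrix()[:,0]; return np.degrees(np.arctan2(X[1],X[0]))
def plan(wps,cur,pose=None):
    """wps: box mm (x,y, TCP z mm); prints world delta in units from cur (world m), cumulative-rounded"""
    pose=np.load("pose.npy") if pose is None else pose
    c=np.array(cur,float)
    for w in wps:
        t=b2w(pose,np.array(w,float)/1000)[0]; u=np.round((t-c)/0.04,2); c=c+u*.04
        print(w,"->",u.tolist(),t.round(3))
E
python3 - <<'E'
from h import *
from cell import state
s=state(); print(tool_yaw(s), np.degrees(np.load("pose.npy")[2]))
plan([(-113,-102,240),(-113,-102,130)],s["eef_pos"])
c=b2w(np.load("pose.npy"),np.array([[-113,-102,130]])/1e3)[0]
w=[]
for th in np.linspace(0,1.62,9):
    d=5.5+9.5*np.cos(th)+15*np.sin(th); e=np.array([np.sin(th),-np.cos(th)]);n=np.array([-np.cos(th),-np.sin(th)])
    q=np.array([-90,-70])+32*e+d*n; w.append((*q.round(1),130))
plan(w,c)
E
```

```text
65.83507275830098 6.836940976266562
(-113, -102, 240) -> [4.5, -19.23, 0.03] [ 0.435 -0.199  0.24 ]
(-113, -102, 130) -> [-0.0, -0.0, -2.75] [ 0.435 -0.199  0.13 ]
(np.float64(-105.0), np.float64(-102.0), 130) -> [0.2, 0.02, 0.0] [ 0.443 -0.199  0.13 ]
(np.float64(-101.0), np.float64(-104.9), 130) -> [0.11, -0.06, 0.0] [ 0.448 -0.201  0.13 ]
(np.float64(-95.9), np.float64(-107.3), 130) -> [0.13, -0.04, 0.0] [ 0.453 -0.203  0.13 ]
(np.float64(-89.7), np.float64(-108.8), 130) -> [0.16, -0.02, 0.0] [ 0.459 -0.203  0.13 ]
(np.float64(-82.6), np.float64(-108.7), 130) -> [0.17, 0.02, 0.0] [ 0.466 -0.202  0.13 ]
(np.float64(-75.2), np.float64(-106.7), 130) -> [0.18, 0.08, 0.0] [ 0.473 -0.2    0.13 ]
(np.float64(-68.0), np.float64(-102.6), 130) -> [0.17, 0.12, 0.0] [ 0.48  -0.195  0.13 ]
(np.float64(-61.7), np.float64(-96.4), 130) -> [0.14, 0.17, 0.0] [ 0.486 -0.188  0.13 ]
(np.float64(-57.1), np.float64(-88.4), 130) -> [0.09, 0.21, 0.0] [ 0.489 -0.179  0.13 ]
```

Call:
{"api": "arm_command", "payload": {"rows": [[0.6, -0.8, 0, 0.086], [0.6, -0.8, 0, 0.086], [0.6, -0.8, 0, 0.086], [0.6, -0.8, 0, 0.086], [0.6, -0.8, 0, 0], [0.6, -0.8, 0, 0], [0.5, -0.8, 0, 0], [0.4, -0.8, 0, 0]], "hand": 1}}

```text
t: 0.95
eef_pos: [0.4369, 0.3128, 0.2394]
eef_rot: [2.086, 2.349, 0.0]
contact_force: [0.0, 0.3, -0.1]
gripper_width: 0.0311
```

Call:
{"api": "arm_command", "payload": {"rows": [[0, -0.8, 0, 0], [0, -0.8, 0, 0], [0, -0.8, 0, 0], [0, -0.8, 0, 0], [0, -0.8, 0, 0], [0, -0.8, 0, 0], [0, -0.8, 0, 0], [0, -0.8, 0, 0]]}}

```text
t: 1.75
eef_pos: [0.4355, 0.057, 0.2395]
eef_rot: [-2.086, -2.349, 0.0]
contact_force: [1.2, -0.1, 0.1]
gripper_width: 0.0004
```

Call:
{"api": "arm_command", "payload": {"rows": [[0, -0.8, 0, 0], [0, -0.8, 0, 0], [0, -0.8, 0, 0], [0, -0.8, 0, 0], [0, -0.8, 0, 0], [0, -0.8, 0, 0], [0, -0.8, 0, 0], [0, -0.8, 0, 0]]}}

```text
t: 2.55
eef_pos: [0.4355, -0.199, 0.2394]
eef_rot: [-2.086, -2.349, -0.0]
contact_force: [-0.0, 0.0, 1.4]
gripper_width: 0.0
```

Run:
```python
from h import *
from cell import state,capture
import cv2
s=state(); print(s["eef_pos"],tool_yaw(s),s["contact_force"],s["gripper_width"],s["q"])
plan([(-113,-102,240),(-113,-102,130)],s["eef_pos"])
c=capture("wrist");cv2.imwrite("pics/w1.png",c["img"][:,:,::-1])
```

```text
[ 0.43552731 -0.19902573  0.23943523] 96.77498615527878 [-0.02310776  0.04179876  1.40389067] 4.345968753432887e-05 [-6.62650175e-01  3.32192329e-01  1.78914004e+00  1.43093919e-04
  1.02058303e+00 -2.35176718e+00]
(-113, -102, 240) -> [-0.0, -0.01, 0.01] [ 0.435 -0.199  0.24 ]
(-113, -102, 130) -> [-0.0, -0.0, -2.75] [ 0.435 -0.199  0.13 ]
```

View pics/w1.png

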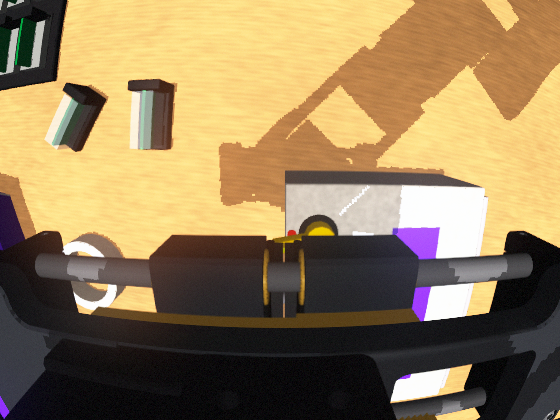

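The wrist view shows the near hub at (320,230), just ahead of the fingers, with the box edge as expected. Lowering beside the near lever.

Call:
{"api": "arm_command", "payload": {"rows": [[0, 0, -0.8, 0], [0, 0, -0.8, 0], [0, 0, -0.7, 0], [0, 0, -0.4, 0], [0, 0, 0, 0]]}}

```text
t: 3.1
eef_pos: [0.4344, -0.1966, 0.1295]
eef_rot: [-2.082, -2.345, 0.001]
contact_force: [-0.3, -0.2, -0.4]
gripper_width: 0.0002
```

Call:
{"api": "arm_command", "payload": {"rows": [[0.2, 0.02, 0, 0], [0.11, -0.06, 0, 0], [0.13, -0.04, 0, 0], [0.16, -0.02, 0, 0], [0.17, 0.02, 0, 0], [0.18, 0.08, 0, 0], [0.17, 0.12, 0, 0]]}}

```text
t: 3.8
eef_pos: [0.4818, -0.1933, 0.1318]
eef_rot: [2.085, 2.348, 0.0]
contact_force: [-1.7, -0.3, 0.8]
gripper_width: 0.0004
```

Call:
{"api": "arm_command", "payload": {"rows": [[0.14, 0.17, 0, 0], [0.09, 0.21, 0, 0], [0, 0.05, 0, 0], [0, 0, 0, 0]]}}

```text
t: 4.2
eef_pos: [0.4909, -0.1757, 0.1318]
eef_rot: [2.083, 2.348, 0.001]
contact_force: [1.6, -1.1, 0.1]
gripper_width: 0.0003
```

Run:
```python
from h import *
from cell import state,capture
import cv2
s=state(); p=np.load("pose.npy")
t=p[2];d=s["eef_pos"][:2]-p[:2]; print(d@[np.cos(t),np.sin(t)],d@[-np.sin(t),np.cos(t)],s["contact_force"])
c=capture("scene");cv2.imwrite("pics/s2.png",cv2.resize(c["img"][170:290,200:340,::-1],None,fx=5,fy=5,interpolation=cv2.INTER_CUBIC))
```

```text
-0.055091521071768866 -0.08498463310101159 [ 1.63359654 -1.13496258  0.06314662]
```

View pics/s2.png

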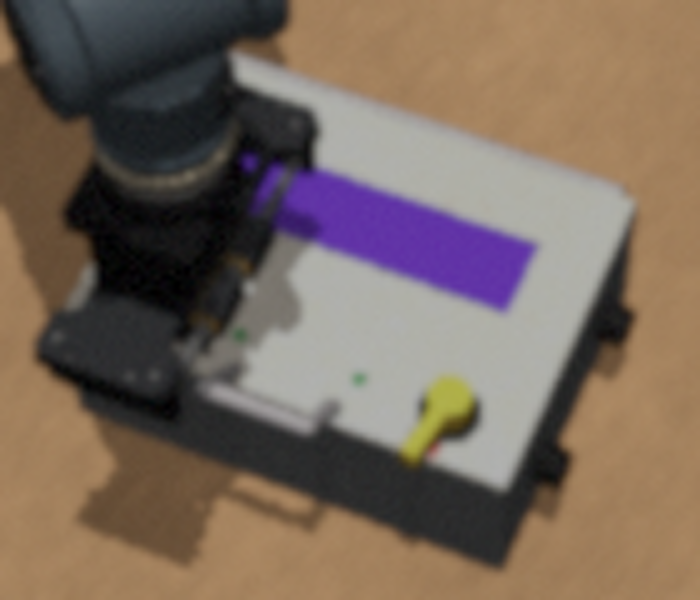

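The gripper hides the near lever. There is no clear stop force yet, so I'll push a little further.

Call:
{"api": "arm_command", "payload": {"rows": [[-0.01, 0.1, 0, 0], [-0.01, 0.05, 0, 0], [0, 0, 0, 0]]}}

```text
t: 4.55
eef_pos: [0.4906, -0.175, 0.1321]
eef_rot: [2.076, 2.345, -0.008]
contact_force: [-1.2, -14.9, -4.6]
gripper_width: 0.0006
```

Call:
{"api": "arm_command", "payload": {"rows": [[0.05, -0.4, 0, 0], [0, 0, 0.8, 0], [0, 0, 0.7, 0], [0, 0, 0, 0]]}}

```text
t: 4.95
eef_pos: [0.4924, -0.1868, 0.1945]
eef_rot: [2.084, 2.344, 0.003]
contact_force: [2.5, -0.1, 0.2]
gripper_width: 0.0004
```

Run:
```python
from h import *
from cell import state
s=state(); print(s["contact_force"],s["eef_pos"])
plan([(113,-102,190),(113,-102,130)],s["eef_pos"])
c=b2w(np.load("pose.npy"),np.array([[113,-102,130]])/1e3)[0]
w=[]
for th in np.linspace(0,1.62,9):
    d=5.5+9.5*np.cos(th)+12*np.sin(th); e=np.array([-np.sin(th),-np.cos(th)]);n=np.array([np.cos(th),-np.sin(th)])
    q=np.array([90,-70])+32*e+d*n; w.append((*q.round(1).tolist(),130))
plan(w,c)
```

```text
[ 2.47080079 -0.06874346  0.20386465] [ 0.49244987 -0.1867536   0.19452569]
(113, -102, 190) -> [4.18, 0.35, -0.11] [ 0.66  -0.173  0.19 ]
(113, -102, 130) -> [0.0, 0.0, -1.5] [ 0.66  -0.173  0.13 ]
(105.0, -102.0, 130) -> [-0.2, -0.02, 0.0] [ 0.652 -0.174  0.13 ]
(100.4, -104.8, 130) -> [-0.1, -0.09, 0.0] [ 0.648 -0.177  0.13 ]
(94.8, -106.9, 130) -> [-0.14, -0.07, 0.0] [ 0.642 -0.18   0.13 ]
(88.3, -107.8, 130) -> [-0.16, -0.04, 0.0] [ 0.636 -0.181  0.13 ]
(81.1, -107.1, 130) -> [-0.18, -0.0, 0.0] [ 0.629 -0.181  0.13 ]
(73.8, -104.5, 130) -> [-0.19, 0.04, 0.0] [ 0.621 -0.18   0.13 ]
(67.0, -99.9, 130) -> [-0.18, 0.1, 0.0] [ 0.614 -0.176  0.13 ]
(61.2, -93.5, 130) -> [-0.16, 0.14, 0.0] [ 0.607 -0.17   0.13 ]
(57.2, -85.4, 130) -> [-0.12, 0.19, 0.0] [ 0.602 -0.163  0.13 ]
```

Call:
{"api": "arm_command", "payload": {"rows": [[0.8, 0.07, 0, 0], [0.8, 0.07, 0, 0], [0.8, 0.07, 0, 0], [0.8, 0.07, 0, 0], [0.7, 0.05, 0, 0], [0.3, 0.02, -0.1, 0], [0, 0, 0, 0]]}}

```text
t: 5.65
eef_pos: [0.6587, -0.1711, 0.1854]
eef_rot: [-2.083, -2.347, 0.001]
contact_force: [-0.6, -0.2, -0.8]
gripper_width: 0.0008
```

Call:
{"api": "arm_command", "payload": {"rows": [[0, 0, -0.6, 0], [0, 0, -0.6, 0], [0, 0, -0.3, 0], [0, 0, 0, 0]]}}

```text
t: 6.05
eef_pos: [0.6566, -0.1714, 0.1255]
eef_rot: [-2.083, -2.344, 0.003]
contact_force: [0.5, 0.0, -0.5]
gripper_width: 0.0003
```

Call:
{"api": "arm_command", "payload": {"rows": [[-0.2, -0.02, 0, 0], [-0.1, -0.09, 0, 0], [-0.14, -0.07, 0, 0], [-0.16, -0.04, 0, 0], [-0.18, 0, 0, 0], [-0.19, 0.04, 0, 0], [-0.18, 0.1, 0, 0]]}}

```text
t: 6.75
eef_pos: [0.6123, -0.1754, 0.1277]
eef_rot: [2.086, 2.348, -0.001]
contact_force: [1.4, -0.5, -0.1]
gripper_width: 0.0004
```

Call:
{"api": "arm_command", "payload": {"rows": [[-0.16, 0.14, 0, 0], [-0.12, 0.19, 0, 0], [0, 0.06, 0, 0], [0, 0, 0, 0]]}}

```text
t: 7.15
eef_pos: [0.6014, -0.1621, 0.1277]
eef_rot: [2.08, 2.349, -0.008]
contact_force: [-1.1, -8.9, -0.2]
gripper_width: 0.0002
```

Call:
{"api": "arm_command", "payload": {"rows": [[0, 0.07, 0, 0], [0, 0, 0, 0]]}}

```text
t: 7.35
eef_pos: [0.6015, -0.1619, 0.1278]
eef_rot: [2.078, 2.347, -0.013]
contact_force: [-1.4, -15.6, -1.1]
gripper_width: 0.0005
```

Call:
{"api": "arm_command", "payload": {"rows": [[-0.1, -0.5, 0, 0], [0, 0, 0.8, 0], [0, 0, 0.8, 0], [0, -0.5, 0.6, 0], [0, -0.5, 0, 0], [0, 0, 0, 0]], "hand": -1}}

```text
t: 7.95
eef_pos: [0.5975, -0.2185, 0.2155]
eef_rot: [2.088, 2.346, -0.001]
contact_force: [-0.5, 0.5, 0.1]
gripper_width: 0.0404
```

Run:
```python
from h import *
from cell import state,capture
import cv2
s=state(); print(s["contact_force"],s["eef_pos"],tool_yaw(s))
c=capture("side");a=cv2.resize(c["img"][145:240,225:335,::-1],None,fx=5,fy=5,interpolation=cv2.INTER_CUBIC)
cv2.imwrite("pics/side3.png",a)
plan([(0,-122,200),(0,-122,140)],s["eef_pos"])
```

```text
[-0.45833108  0.54185734  0.09170959] [ 0.5974957  -0.21847089  0.21553233] 96.67915297299625
(0, -122, 200) -> [-1.19, 0.31, -0.39] [ 0.55  -0.206  0.2  ]
(0, -122, 140) -> [0.0, 0.0, -1.5] [ 0.55  -0.206  0.14 ]
```

View pics/side3.png

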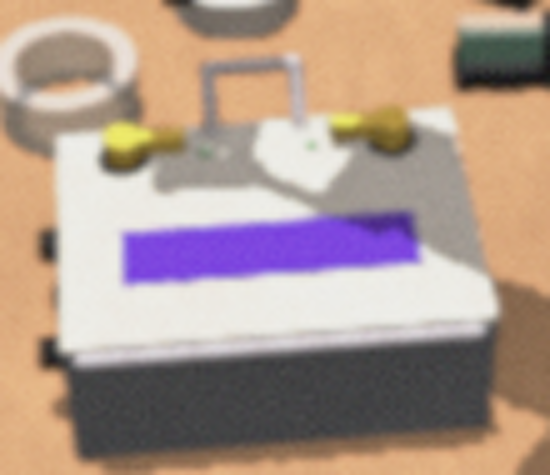

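Both levers point at each other, at the green dots. Next is the handle.

Call:
{"api": "arm_command", "payload": {"rows": [[-0.6, 0.16, -0.2, 0], [-0.59, 0.15, -0.2, 0], [0, 0, 0, 0], [0, 0, -0.6, 0], [0, 0, -0.6, 0], [0, 0, -0.4, 0], [0, 0, 0, 0]], "hand": -0.1}}

```text
t: 8.7
eef_pos: [0.5486, -0.2024, 0.1323]
eef_rot: [-2.081, -2.344, 0.002]
contact_force: [-0.5, 0.8, -0.6]
gripper_width: 0.048
```

Run:
```python
from h import *
from cell import state,capture
import cv2
s=state(); print(s["contact_force"],s["eef_pos"],tool_yaw(s),s["gripper_width"])
c=capture("side");a=cv2.resize(c["img"][125:220,225:335,::-1],None,fx=5,fy=5,interpolation=cv2.INTER_CUBIC)
cv2.imwrite("pics/side4.png",a)
c=capture("wrist");cv2.imwrite("pics/w4.png",c["img"][:,:,::-1])
plan([(0,-122,134)],s["eef_pos"])
```

```text
[-0.46279042  0.76183156 -0.59246298] [ 0.54857213 -0.20241962  0.13225252] 96.80514385608377 0.0480171801933777
(0, -122, 134) -> [0.04, -0.09, 0.04] [ 0.55  -0.206  0.134]
```

View pics/side4.png

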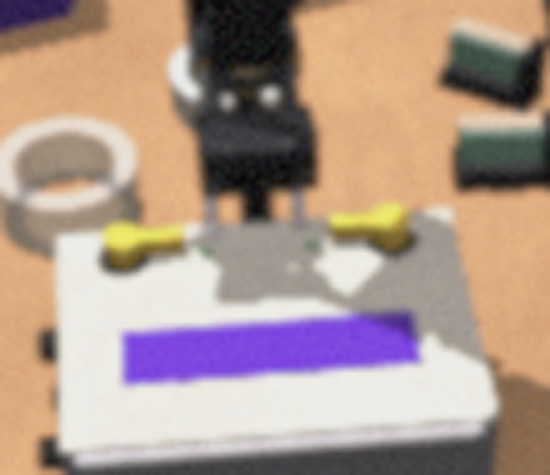

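View pics/w4.png

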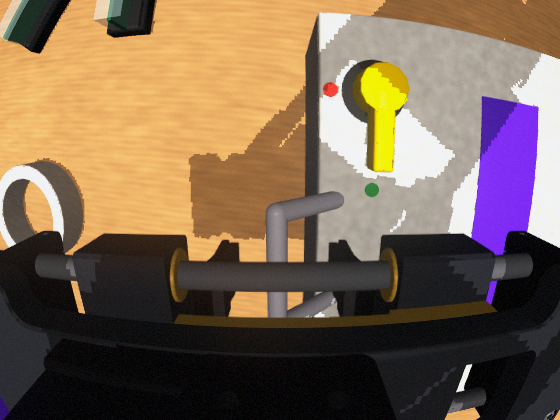

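The bar sits between the fingers, bar centre near (277,260), and the near lever is clearly unlocked. Gripping it now.

Call:
{"api": "arm_command", "payload": {"rows": [[0.04, -0.08, 0.04, 0], [0, 0, 0, 0], [0, 0, 0, 0], [0, 0, 0, 0]], "hand": 1}}

```text
t: 9.2
eef_pos: [0.5521, -0.2076, 0.1378]
eef_rot: [2.085, 2.348, 0.0]
contact_force: [0.1, -0.3, 0.0]
gripper_width: 0.0236
```

Run:
```python
from h import *
from cell import state
s=state(); print(s["contact_force"],s["eef_pos"],s["gripper_width"])
p=np.load("pose.npy"); c=s["eef_pos"]
a0=np.arctan2(36,-222); off=c-b2w(p,np.array([0,-122,136])/1e3)[0]; print(off)
prev=c.copy()
for th in np.r_[0.05,np.arange(.15,1.91,.1),1.93]:
    a=a0-th; b=np.array([0,100+225*np.cos(a),100+225*np.sin(a)])/1e3
    t=b2w(p,b)[0]+off; u=np.round((t-prev)/.04,2); prev=prev+u*.04; print(round(th,2),u.tolist(),t.round(3))
```

```text
[ 0.08853025 -0.27915835  0.02884027] [ 0.55206127 -0.20755235  0.13776576] 0.023575146684941477
[ 0.00208784 -0.00168138  0.00176576]
0.05 [-0.01, 0.05, 0.28] [ 0.552 -0.206  0.149]
0.15 [-0.01, 0.14, 0.54] [ 0.551 -0.2    0.171]
0.25 [-0.03, 0.2, 0.53] [ 0.55  -0.192  0.192]
0.35 [-0.03, 0.25, 0.5] [ 0.549 -0.182  0.212]
0.45 [-0.03, 0.3, 0.48] [ 0.548 -0.17   0.231]
0.55 [-0.04, 0.34, 0.44] [ 0.546 -0.156  0.249]
0.65 [-0.05, 0.38, 0.41] [ 0.544 -0.141  0.265]
0.75 [-0.05, 0.43, 0.36] [ 0.542 -0.124  0.28 ]
0.85 [-0.05, 0.45, 0.33] [ 0.54  -0.106  0.292]
0.95 [-0.06, 0.49, 0.27] [ 0.538 -0.086  0.303]
1.05 [-0.06, 0.51, 0.22] [ 0.535 -0.066  0.312]
1.15 [-0.07, 0.53, 0.18] [ 0.533 -0.045  0.319]
1.25 [-0.06, 0.55, 0.11] [ 0.53  -0.023  0.324]
1.35 [-0.07, 0.56, 0.06] [ 0.527 -0.001  0.326]
1.45 [-0.07, 0.55, 0.01] [0.525 0.022 0.327]
1.55 [-0.06, 0.56, -0.05] [0.522 0.044 0.325]
1.65 [-0.07, 0.55, -0.11] [0.519 0.066 0.32 ]
1.75 [-0.06, 0.53, -0.16] [0.517 0.087 0.314]
1.85 [-0.07, 0.52, -0.21] [0.514 0.108 0.305]
1.93 [-0.04, 0.4, -0.21] [0.512 0.124 0.297]
```

Call:
{"api": "arm_command", "payload": {"rows": [[0, 0, -0.06, 0], [0, 0, 0, 0], [0, 0, 0, 0]]}}

```text
t: 9.5
eef_pos: [0.5516, -0.2062, 0.1346]
eef_rot: [-2.085, -2.347, -0.002]
contact_force: [0.7, 3.3, 1.5]
gripper_width: 0.0086
```

Call:
{"api": "arm_command", "payload": {"rows": [[-0.01, 0.05, 0.28, 0], [0, 0, 0, 0]]}}

```text
t: 9.7
eef_pos: [0.5513, -0.204, 0.1464]
eef_rot: [-2.085, -2.348, -0.002]
contact_force: [1.0, 6.1, -1.0]
gripper_width: 0.0088
```

Call:
{"api": "arm_command", "payload": {"rows": [[-0.01, 0.14, 0.54, 0], [-0.03, 0.2, 0.53, 0], [-0.03, 0.25, 0.5, 0], [-0.03, 0.3, 0.48, 0]]}}

```text
t: 10.1
eef_pos: [0.5471, -0.1696, 0.228]
eef_rot: [-2.086, -2.349, 0.001]
contact_force: [3.2, 2.0, -8.5]
gripper_width: 0.0091
```

Run:
```python
from h import *
from cell import state,capture
import cv2
s=state(); print(s["contact_force"],s["eef_pos"],s["gripper_width"])
c=capture("side");a=cv2.resize(c["img"][105:240,205:335,::-1],None,fx=4,fy=4,interpolation=cv2.INTER_CUBIC)
cv2.imwrite("pics/side5.png",a)
```

```text
[ 3.21317884  2.02701628 -8.47074036] [ 0.54710933 -0.16962235  0.22800139] 0.009093937377623916
```

View pics/side5.png

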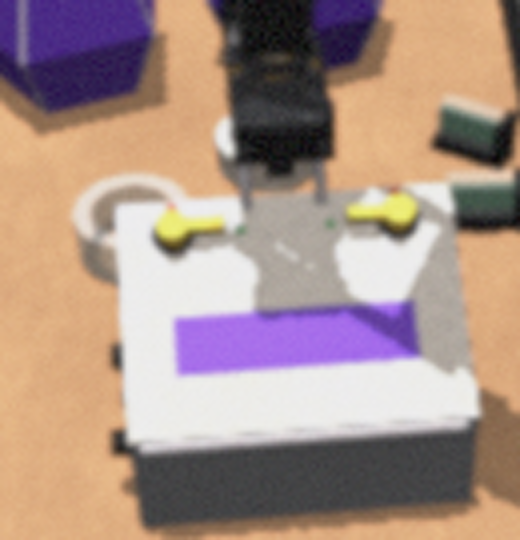

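The panel is lifting with the handle, and the levers are still at unlocked. Continuing along the arc.

Call:
{"api": "arm_command", "payload": {"rows": [[-0.04, 0.34, 0.44, 0], [-0.05, 0.38, 0.41, 0], [-0.05, 0.43, 0.36, 0], [-0.05, 0.45, 0.33, 0], [-0.06, 0.49, 0.27, 0], [-0.06, 0.51, 0.22, 0], [-0.07, 0.53, 0.18, 0], [-0.06, 0.55, 0.11, 0]]}}

```text
t: 10.95
eef_pos: [0.5302, -0.0249, 0.3243]
eef_rot: [2.08, 2.343, -0.006]
contact_force: [-1.8, -7.4, 7.1]
gripper_width: 0.0091
```

Call:
{"api": "arm_command", "payload": {"rows": [[-0.07, 0.56, 0.06, 0], [-0.07, 0.55, 0.01, 0], [-0.06, 0.56, -0.05, 0], [-0.07, 0.55, -0.11, 0]]}}

```text
t: 11.35
eef_pos: [0.5193, 0.066, 0.32]
eef_rot: [2.082, 2.346, -0.0]
contact_force: [0.4, -3.8, 1.6]
gripper_width: 0.0091
```

Call:
{"api": "arm_command", "payload": {"rows": [[-0.06, 0.53, -0.16, 0], [-0.07, 0.52, -0.21, 0], [0, 0, 0, 0]]}}

```text
t: 11.65
eef_pos: [0.5139, 0.111, 0.3032]
eef_rot: [2.083, 2.352, 0.006]
contact_force: [2.7, 4.9, 2.1]
gripper_width: 0.0088
```

Run:
```python
from h import *
from cell import state,capture
import cv2
s=state(); print(s["contact_force"],s["eef_pos"],s["gripper_width"])
c=capture("side");a=cv2.resize(c["img"][85:265,185:355,::-1],None,fx=3.3,fy=3.3,interpolation=cv2.INTER_CUBIC)
cv2.imwrite("pics/side6.png",a)
c=capture("wrist");cv2.imwrite("pics/w6.png",c["img"][:,:,::-1])
```

```text
[2.70878938 4.90304486 2.13988049] [0.51392104 0.11100991 0.30318525] 0.008841324244304722
```

View pics/side6.png

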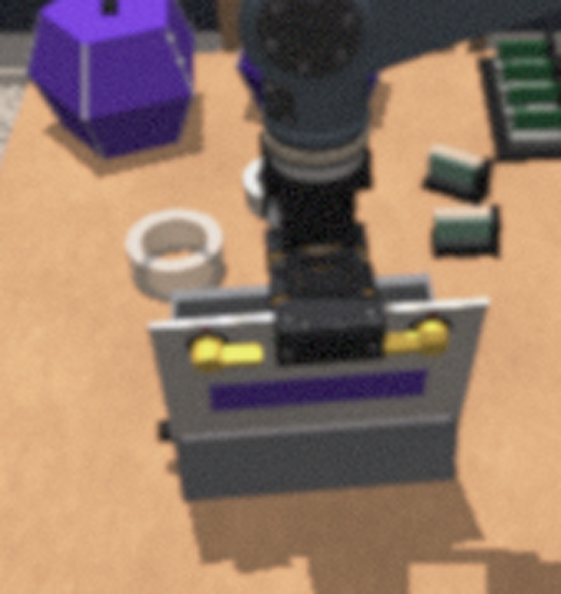

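View pics/w6.png

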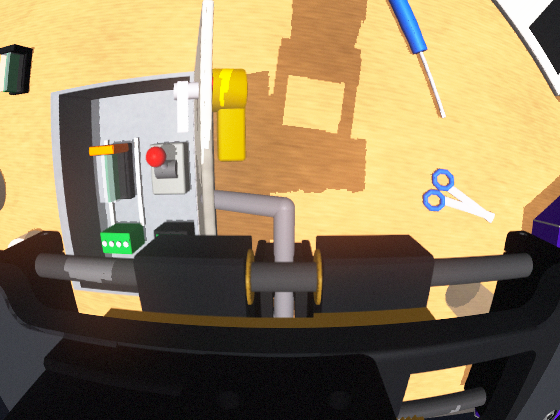

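The panel leans back past upright. Inside are the red ball (155,157), orange face (108,150) and green block (122,240). Releasing with a small opening and lifting away.

Call:
{"api": "arm_command", "payload": {"rows": [[0, 0, 0, 0], [0, 0, 0, 0], [0, 0, 0, 0]], "hand": 0.45}}

```text
t: 12.05
eef_pos: [0.5134, 0.1072, 0.3023]
eef_rot: [-2.087, -2.348, 0.003]
contact_force: [0.2, -0.5, -0.8]
gripper_width: 0.0218
```

Call:
{"api": "arm_command", "payload": {"rows": [[0, 0, 0.4, 0], [0, 0, 0.8, 0], [0, 0, 0.4, 0], [-0.3, -0.7, 0, -0.09], [-0.4, -0.7, 0, -0.09], [-0.4, -0.8, 0, -0.09], [-0.3, -0.8, 0, -0.09]]}}

```text
t: 12.75
eef_pos: [0.4562, -0.0132, 0.3662]
eef_rot: [-2.663, -1.666, 0.003]
contact_force: [0.1, -0.1, 0.7]
gripper_width: 0.0234
```

Run:
```python
from h import *
from cell import state,capture
import cv2
s=state(); print(s["contact_force"],s["eef_pos"],s["gripper_width"],tool_yaw(s))
for n in("scene","side"):
    c=capture(n); np.savez(n+"7.npz",**c)
    o={"scene":(200,140),"side":(205,145)}[n]
    a=cv2.resize(c["img"][o[1]:o[1]+150,o[0]:o[0]+150,::-1],None,fx=4,fy=4,interpolation=cv2.INTER_CUBIC)
    cv2.imwrite(f"pics/{n}7.png",a)
```

```text
[ 0.14507247 -0.13894449  0.69655355] [ 0.45624241 -0.01321284  0.36618397] 0.0233516304590289 64.06058934687371
```

View pics/scene7.png

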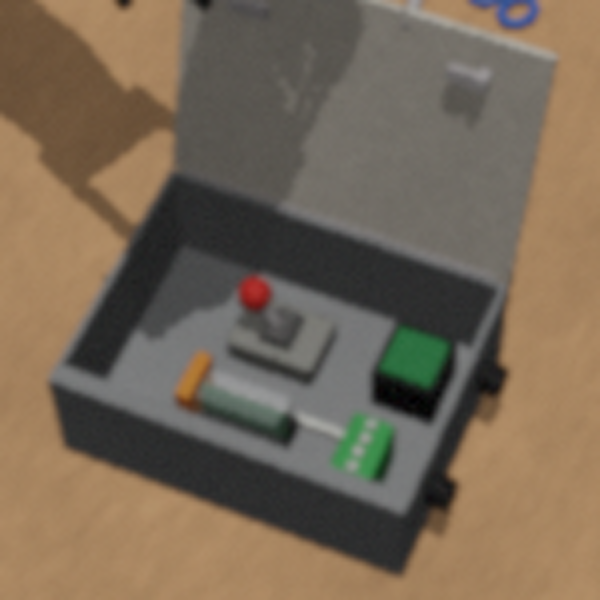

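View pics/side7.png

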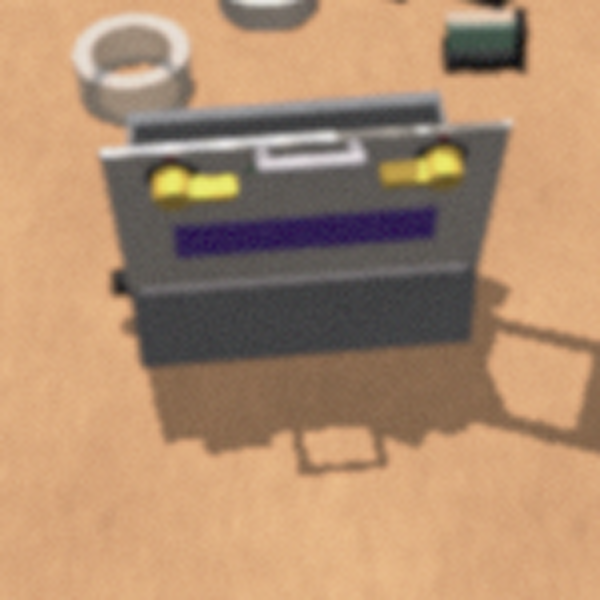

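Run:
```python
from h import *
from cell import state
sc=dict(np.load("scene7.npz")); p=np.load("pose.npy"); t=p[2]
def box(uv,z,o=(200,140)):
    w=ray_z(sc,(np.array(uv)+.5)/4-.5+np.array(o),z); d=w[:2]-p[:2]; return (d@[np.cos(t),np.sin(t)]*1e3).round(1),(d@[-np.sin(t),np.cos(t)]*1e3).round(1)
print("face top",box((201,351),.069),box((180,388),.069),"ball",box((255,293),.0665))
print("green",box((367,412),.06))
s=state()
plan([(-100,-40,366),(-100,-40,200),(-100,-40,62)],s["eef_pos"])
```

```text
face top (np.float64(-54.7), np.float64(-20.4)) (np.float64(-55.3), np.float64(-54.3)) ball (np.float64(-40.2), np.float64(41.8))
green (np.float64(73.5), np.float64(-15.6))
(-100, -40, 366) -> [-0.38, -3.03, -0.01] [ 0.441 -0.136  0.366]
(-100, -40, 200) -> [-0.0, -0.0, -4.15] [ 0.441 -0.136  0.2  ]
(-100, -40, 62) -> [-0.0, -0.0, -3.45] [ 0.441 -0.136  0.062]
```

Call:
{"api": "arm_command", "payload": {"rows": [[-0.1, -0.6, 0, -0.091], [-0.1, -0.6, 0, -0.091], [-0.1, -0.6, 0, -0.091], [-0.08, -0.6, 0, -0.091], [0, -0.6, -0.3, -0.091], [0, 0, -0.8, -0.091], [0, 0, -0.8, -0.09], [0, 0, -0.8, 0]], "hand": 1}}

```text
t: 13.65
eef_pos: [0.4428, -0.132, 0.2574]
eef_rot: [3.135, 0.193, 0.001]
contact_force: [0.8, 0.3, 0.2]
gripper_width: 0.0003
```

Call:
{"api": "arm_command", "payload": {"rows": [[0, 0, -0.8, 0], [0, 0, -0.6, 0], [0, 0, 0, 0]]}}

```text
t: 13.95
eef_pos: [0.4406, -0.1305, 0.1996]
eef_rot: [-3.131, -0.197, 0.011]
contact_force: [0.1, 0.2, 0.6]
gripper_width: 0.0006
```

Run:
```python
from h import *
from cell import state,capture
import cv2
s=state(); print(s["contact_force"],s["eef_pos"],s["gripper_width"],tool_yaw(s))
plan([(-100,-40,62)],s["eef_pos"])
c=capture("wrist");cv2.imwrite("pics/w8.png",c["img"][:,:,::-1])
```

```text
[0.11348817 0.21643463 0.61762635] [ 0.44060662 -0.13051596  0.1995591 ] 0.0006453333132384753 7.206320104243666
(-100, -40, 62) -> [0.01, -0.15, -3.44] [ 0.441 -0.136  0.062]
```

View pics/w8.png

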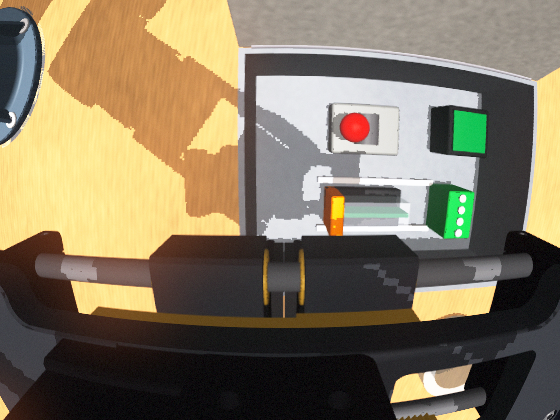

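The wrist view shows the driver's orange face at (336,213) and the fingers clear behind it. Lowering, then pushing +x.

Call:
{"api": "arm_command", "payload": {"rows": [[0, -0.12, -0.8, 0], [0, 0, -0.8, 0], [0, 0, -0.8, 0], [0, 0, -0.7, 0], [0, 0, -0.3, 0], [0, 0, 0, 0]]}}

```text
t: 14.6
eef_pos: [0.4432, -0.1369, 0.066]
eef_rot: [-3.135, -0.197, 0.001]
contact_force: [0.3, 0.7, -1.3]
gripper_width: 0.0005
```

Run:
```python
from h import *
from cell import state
s=state(); print(s["contact_force"],s["eef_pos"],tool_yaw(s))
plan([(-75,-40,62),(-33,-40,62)],s["eef_pos"])
```

```text
[ 0.33739567  0.71208063 -1.34714856] [ 0.4432484  -0.1368644   0.06602338] 7.18582814198585
(-75, -40, 62) -> [0.56, 0.09, -0.1] [ 0.466 -0.133  0.062]
(-33, -40, 62) -> [1.04, 0.12, -0.0] [ 0.507 -0.128  0.062]
```

Call:
{"api": "arm_command", "payload": {"rows": [[0.28, 0.05, -0.05, 0], [0.28, 0.04, -0.05, 0], [0.26, 0.03, 0, 0], [0.26, 0.03, 0, 0], [0.26, 0.03, 0, 0], [0.1, 0.01, 0, 0], [0, 0, 0, 0]]}}

```text
t: 15.3
eef_pos: [0.5013, -0.1289, 0.0624]
eef_rot: [3.135, 0.197, 0.002]
contact_force: [-0.1, -0.0, 0.2]
gripper_width: 0.0005
```

Call:
{"api": "arm_command", "payload": {"rows": [[0.15, 0.02, 0, 0], [0.1, 0.01, 0, 0], [0, 0, 0, 0]]}}

```text
t: 15.6
eef_pos: [0.5101, -0.1274, 0.0622]
eef_rot: [-3.135, -0.196, 0.001]
contact_force: [-0.9, 1.3, 1.3]
gripper_width: 0.0004
```

Call:
{"api": "arm_command", "payload": {"rows": [[0.1, 0.01, 0, 0], [0, 0, 0, 0]]}}

```text
t: 15.8
eef_pos: [0.5104, -0.1271, 0.0621]
eef_rot: [-3.134, -0.199, 0.013]
contact_force: [-10.0, -4.4, 5.1]
gripper_width: 0.0003
```

Call:
{"api": "arm_command", "payload": {"rows": [[0.12, 0.015, 0, 0], [0, 0, 0, 0]]}}

```text
t: 16.0
eef_pos: [0.5106, -0.1269, 0.0621]
eef_rot: [-3.132, -0.202, 0.029]
contact_force: [-19.8, -10.8, 12.4]
gripper_width: 0.0006
```

Run:
```python
from h import *
from cell import state,capture
import cv2
s=state(); print(s["contact_force"],s["eef_pos"],tool_yaw(s))
c=capture("scene"); a=cv2.resize(c["img"][140:290,200:350,::-1],None,fx=4,fy=4,interpolation=cv2.INTER_CUBIC); cv2.imwrite("pics/s9.png",a)
```

```text
[-19.80460595 -10.8226691   12.40345309] [ 0.51064624 -0.12689114  0.06212722] 7.381592873642383
```

View pics/s9.png

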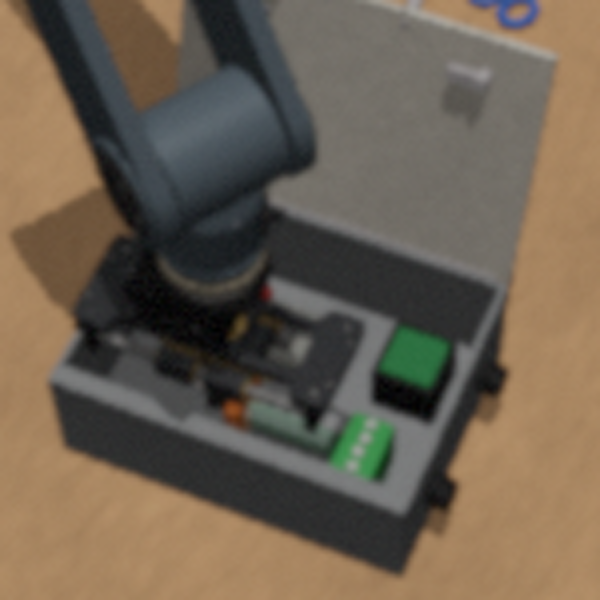

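Call:
{"api": "arm_command", "payload": {"rows": [[-0.5, -0.06, 0, 0], [-0.5, -0.06, 0.6, 0], [-0.3, -0.04, 0.8, 0], [0, 0, 0, 0]]}}

```text
t: 16.45
eef_pos: [0.4678, -0.1342, 0.1211]
eef_rot: [3.133, 0.194, 0.008]
contact_force: [0.5, 0.3, -0.5]
gripper_width: 0.0009
```

Run:
```python
from h import *
from cell import state,capture
import cv2
s=state(); print(s["contact_force"],s["eef_pos"],tool_yaw(s))
plan([(-80,35,118),(-80,35,72),(-60,35,72),(-19,35,72)],s["eef_pos"])
c=capture("scene"); a=cv2.resize(c["img"][140:290,200:350,::-1],None,fx=4,fy=4,interpolation=cv2.INTER_CUBIC); cv2.imwrite("pics/s10.png",a)
c=capture("wrist"); cv2.imwrite("pics/w10.png",c["img"][:,:,::-1])
```

```text
[ 0.49182642  0.2820818  -0.45726237] [ 0.4677667  -0.13416991  0.12109765] 7.078504998165576
(-80, 35, 118) -> [-0.4, 1.87, -0.08] [ 0.452 -0.06   0.118]
(-80, 35, 72) -> [0.0, -0.0, -1.15] [ 0.452 -0.06   0.072]
(-60, 35, 72) -> [0.5, 0.06, 0.0] [ 0.472 -0.057  0.072]
(-19, 35, 72) -> [1.02, 0.12, 0.0] [ 0.512 -0.052  0.072]
```

View pics/s10.png

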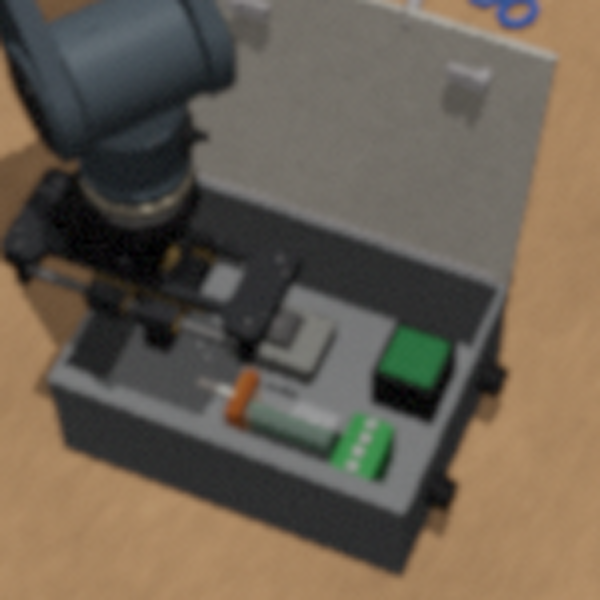

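View pics/w10.png

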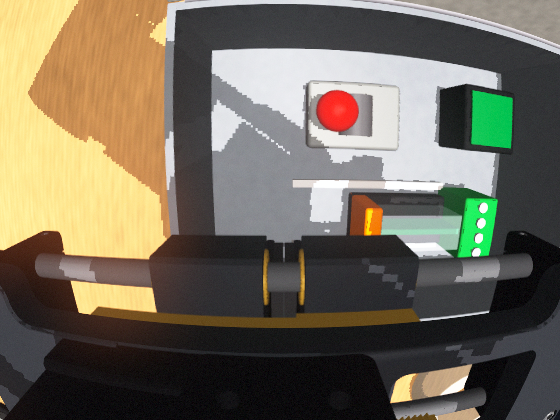

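Run:
```python
from h import *
sc=dict(np.load("scene7.npz")); p=np.load("pose.npy"); t=p[2]
for uv in((248,370),(228,406)):
    w=ray_z(sc,(np.array(uv)+.5)/4-.5+np.array((200,140)),.069); d=w[:2]-p[:2]; print((d@[np.cos(t),np.sin(t)]*1e3).round(1),(d@[-np.sin(t),np.cos(t)]*1e3).round(1))
```

```text
-16.7 -21.7
-17.4 -54.3
```

Call:
{"api": "arm_command", "payload": {"rows": [[-0.1, 0.5, 0, 0], [-0.1, 0.5, 0, 0], [-0.1, 0.5, 0, 0], [-0.1, 0.37, -0.08, 0], [0, 0, -0.6, 0], [0, 0, -0.55, 0], [0, 0, 0, 0]]}}

```text
t: 17.25
eef_pos: [0.4498, -0.0575, 0.0666]
eef_rot: [-3.133, -0.197, 0.008]
contact_force: [-0.5, 1.1, -0.3]
gripper_width: 0.0004
```

The driver face measures about box x -17 mm against -20 expected, so it is home within the measurement error. Next is the isolator.

Call:
{"api": "arm_command", "payload": {"rows": [[0.25, 0.02, 0.1, 0], [0.25, 0.02, 0, 0], [0.25, 0.03, 0, 0], [0.25, 0.03, 0, 0], [0.25, 0.03, 0, 0], [0.2, 0.02, 0, 0], [0.1, 0.01, 0, 0], [0, 0, 0, 0]]}}

```text
t: 18.05
eef_pos: [0.511, -0.0518, 0.0729]
eef_rot: [-3.135, -0.198, 0.009]
contact_force: [-6.6, -2.3, 3.5]
gripper_width: 0.0006
```

Run:
```python
from h import *
from cell import state
s=state(); p=np.load("pose.npy"); t=p[2]; d=s["eef_pos"][:2]-p[:2]; print((d@[np.cos(t),np.sin(t)]*1e3).round(1),(d@[-np.sin(t),np.cos(t)]*1e3).round(1),s["contact_force"])
```

```text
-20.4 35.6 [-6.63303516 -2.31346499  3.45734962]
```

Call:
{"api": "arm_command", "payload": {"rows": [[0.1, 0.01, 0, 0], [0.08, 0.01, 0, 0], [0, 0, 0, 0]]}}

```text
t: 18.35
eef_pos: [0.5114, -0.0511, 0.0726]
eef_rot: [-3.132, -0.202, 0.032]
contact_force: [-17.5, -9.6, 12.3]
gripper_width: 0.0005
```

The lever is at its stop: 0.4 mm of movement for 7 mm commanded, at 17 N. Backing off and lifting clear.

Call:
{"api": "arm_command", "payload": {"rows": [[-0.5, -0.06, 0, 0], [-0.4, -0.06, 0.5, 0], [-0.2, -0.4, 0.8, 0], [-0.3, -0.6, 0.8, 0], [-0.4, -0.6, 0.8, 0], [-0.4, -0.6, 0.8, 0], [-0.2, -0.6, 0.6, 0], [0, 0, 0, 0]]}}

```text
t: 19.15
eef_pos: [0.4269, -0.1723, 0.2489]
eef_rot: [3.128, 0.19, 0.014]
contact_force: [0.4, -0.0, 0.2]
gripper_width: 0.0008
```

Run:
```python
from h import *
from cell import state,capture
import cv2
s=state(); print(s["t"],s["contact_force"],s["eef_pos"])
for n in("scene","side"):
    c=capture(n); cv2.imwrite(f"pics/{n}_full.png",c["img"][:,:,::-1])
    if n=="scene": a=cv2.resize(c["img"][140:290,200:350,::-1],None,fx=4,fy=4,interpolation=cv2.INTER_CUBIC); cv2.imwrite("pics/s11.png",a)
c=capture("wrist"); cv2.imwrite("pics/w11.png",c["img"][:,:,::-1])
```

```text
19.15 [ 0.39975817 -0.00355515  0.19876596] [ 0.42693936 -0.17227263  0.24886892]
```

View pics/s11.png

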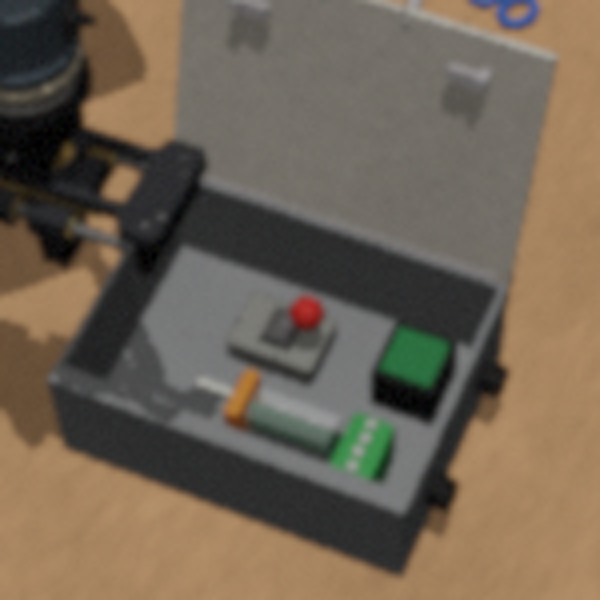

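View pics/w11.png

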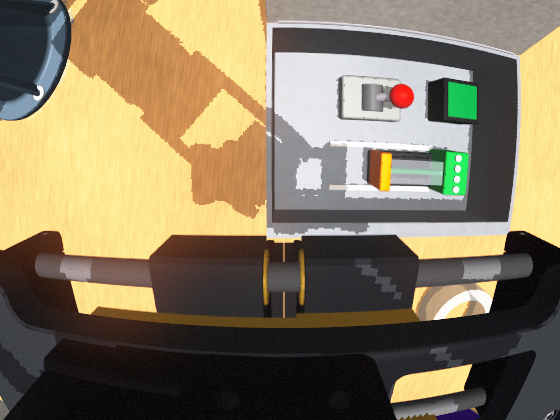

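View pics/side_full.png

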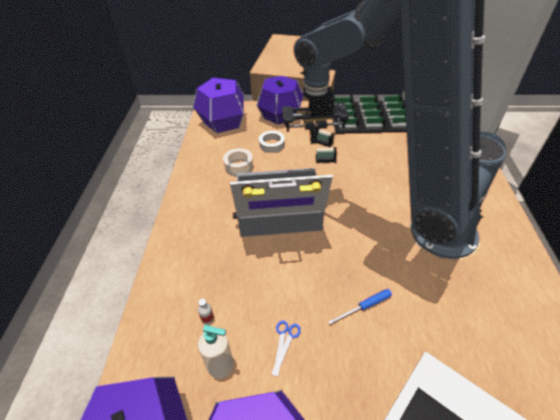

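View pics/scene_full.png

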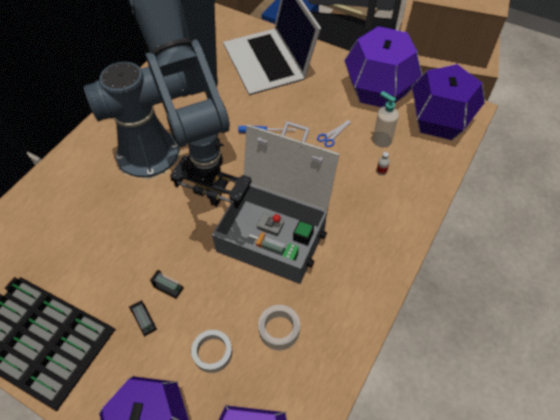

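The ball now leans to +x at (307,313) in the zoom and the driver abuts the terminal block. The panel is open and the loose items sit at the same pixels as at the start.

Run:
```python
from h import *
from cell import finish_job
sc=dict(np.load("scene7.npz")); p=np.load("pose.npy"); t=p[2]
w=ray_z(sc,(np.array((307,313))+.5)/4-.5+np.array((200,140)),.0665); d=w[:2]-p[:2]; x=d@[np.cos(t),np.sin(t)]*1e3; print("ball x",x)
if abs(x-1.6)<5: print(finish_job())
```

```text
ball x 2.174545445040558
the job is handed in; nothing more can be done
None
```

The job is done in the order asked and handed in at about 19 s of the 72 s allowed; no verdict was reported.

- **Fasteners:** I pushed both yellow levers until they hit their stops, at about 15 N. The pictures then showed each lever at its green dot.
- **Panel:** I swung it by the handle to about 1.86 rad, released it, and it stayed open in every later picture.
- **Driver:** I pushed it until it stopped at about 20 N. In the images it sits against the green terminal block. Its face measured about box x -17 mm; home is -20 mm, which I put down to measurement error.
- **Isolator:** Thrown last, to its stop at about 17 N. The ball measured at box x +2.2 mm, against +1.6 mm expected for fully on.

By eye, the loose items I could see in the last pictures sit at the same places as at the start. The arm was clear of everything, with wrist force readings under about 0.5 N. No check failed; the 3 mm on the driver face was the largest disagreement.

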